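# Hold the stop-bar lock released with a demagnetised screwdriver

## Task

Take the screwdriver that stands upright in the wooden tool stand and first demagnetise it, so that it carries no filings into the lock: dip its tip well down into the open well of the bench demagnetiser and lift it out again. Then, keeping it upright, push the lock's spring plunger down with the tip of the screwdriver until the plunger's top is flush with the collar around it (8 mm down, never on to its stop) and finish while still holding it there, so that I can slide the stop bar out. Leave the pine offcut, the spanner and the tape measure where they are.

Things in the scene. Friction and masses are not known exactly. Their poses are not given: they have to be found in the camera images.
- driver_grip (a point): Middle of the handle of the only screwdriver that stands upright, on its axis: round handle 28 mm thick, 82 mm long; steel shank 6.4 mm thick, 88 mm long; about 80 g. It stands tip down, loose, 64 mm deep in the middle hole of the stand, leaning by 2 degrees at most. This point is 129 mm from the tip, 41 mm from the handle's ends. x axis along the shank to the tip (down at the start).
- driver_tip (a point): Tip of the screwdriver's shank, on its axis, 129 mm from driver_grip. x axis points out of the tip.
- stand: Fixed wooden tool stand, a block 60 x 110 x 70 mm high on a foot 80 x 130 mm, with three upright holes in a row along its y axis, the screwdriver in the middle one (8 mm wide, 64 mm deep). Origin at the centre of the underside.
- well_mouth (a point): Centre of the mouth of the demagnetiser's well, at the top of its rim, 52 mm above the table; z axis up. The demagnetiser is a fixed grey plastic box 106 x 76 x 49 mm with one open round well, 29 mm wide and 38 mm deep from the low black rim. The tip counts as dipped when it is more than 15 mm below the rim.
- lock: Fixed stop-bar lock: steel plate 80 x 105 mm with four bolts, on it an aluminium housing 56 x 56 mm, through which runs a flat steel bar 150 mm long (along y); on the housing a dark round collar, 36 mm outer and 24 mm inner diameter, its top 56 mm above the table, with the spring plunger in it. Origin at the centre of the underside, under the plunger.
- collar_top (a point): Centre of the collar at the height of its top face, fixed to the lock.
- plunger_top (a point): Centre of the flat round top of the steel plunger, 23 mm in diameter; it stands 8 mm proud of the collar when free and moves straight down with the plunger.
- plunger (a joint): Travel of the plunger in m: 0 free (8 mm proud), 0.008 flush with the collar, 0.018 on its stop. The spring pushes back with 3 N at the start of the travel and 0.6 N more for each mm: about 8 N when flush.
- offcut: Bystander: loose pine offcut 40 x 55 x 20 mm.
- spanner: Bystander: loose combination spanner 130 x 29 x 7 mm.
- tape: Bystander: loose tape measure 67 x 85 x 40 mm.
Mind the look-alikes: they are no part of the job. What is shaped like the lock but purple is not meant.

How it is judged:
On the way, in this order (a step that is already met when the one before it is completed fails the run):
1. the tip of the held screwdriver is dipped at least 15 mm below the rim of the demagnetiser's well (contact force between the fingers and screwdriver above 1 N and horizontal distance between driver_tip and well_mouth below 0.015 m and z of driver_tip in the frame of well_mouth below -0.015 m), for 0.2 s.
2. the tip of the held screwdriver is out of the well again, above its rim (contact force between the fingers and screwdriver above 1 N and z of driver_tip in the frame of well_mouth above 0.005 m), for 0.1 s.
At the end, for the whole second after the job is handed in: The robot still holds the screwdriver, upright within 20 degrees, with its tip on the plunger's top, and keeps the plunger pressed 8 mm down (flush with the collar) within 3 mm, through the last second; only the screwdriver presses on the lock (value of joint plunger between 0.005 and 0.011 m and contact force between the fingers and screwdriver above 1 N and contact force between screwdriver and lock above 3 N and horizontal distance between driver_tip and plunger_top below 0.0115 m and distance between driver_tip and plunger_top below 0.014 m and angle between driver_tip's own x axis and vertical above 2.79159 rad and contact force between each of the fingers, the arm and lock below 0.2 N and linear speed of screwdriver below 0.02 m/s); the arm keeps its last pose, push and grip.
It fails at once if the plunger is pushed on to its stop (more than 15 mm down) (value of joint plunger above 0.015 m).
It fails at once if the pine offcut is moved more than 20 mm (distance of offcut from where it was at the start of the episode above 0.02 m).
It fails at once if the spanner is moved more than 20 mm (distance of spanner from where it was at the start of the episode above 0.02 m).
It fails at once if the tape measure is moved more than 20 mm (distance of tape from where it was at the start of the episode above 0.02 m).
It also fails if it takes over 58 s, if anything falls off the work surface, if the arm or the gripper's body presses on something with over 40 N, if the wrist force passes 120 N, or if a joint passes its speed limit or range.

## Robot

A 6-joint arm with a two-finger parallel gripper is mounted at the origin on a cart in front of the work surface, level with it; the furniture and walls round the work are solid. World frame = base frame: x ahead of the robot, y to its left, z up, the work surface at z = 0. Lengths are in m, angles in rad, forces in N, time in s.
With the tool pointing down it reaches from about 0.4 to 0.925 m from the base axis. Payload 12.5 kg.
Tool frame: the origin (TCP) lies at the very end of the fingers, on their centre line; the grasp point (between the pads) lies 19 mm behind it; z points along the fingers, y is the line along which they close (so a half turn about z gives the same grasp; the last joint's range is limited). The gripper opens to 95 mm and grips with 3 to 60 N. Pads are 20 mm wide; open, the fingers measure 119 mm over their backs; the gripper's body (75 mm by 180 mm) begins 59 mm behind the grasp point.
Start: joints at [1.115, 0.491, 1.559, -0, 1.092, -0.106], TCP at [0.214, 0.587, 0.215] pointing down, gripper open.
Joint ranges: [-3.1, 3.1], [-0.84, 2.19], [0.05, 2.79], [-1.13, 4.28], [0.06, 2.93], [-2.69, 2.69]. Speed limits (rad/s): [2.22, 2.22, 2.79, 3.14, 3.14, 3.14].

## Interface

Orientations are given as a unit quaternion [w, x, y, z].
In Python, from workcell import arm, cams, ticket gives the robot as it stands.
- The arm moves only by the tool drive_tool, never from a script. Its argument "increments" is a list of rows, each a list of 3 entries, a list of its own where there are three numbers: the shift along the world's x, y, z in m, then the turn about the world's z in rad, then the opening in per cent of the stroke, from 0 (shut) to 100 (fully open). A call has 1 to 20 rows; each row shifts and turns the commanded pose from where the row before left it; what a row does not reach is not made up. A row lasts 1/10 s, in which the tool goes at most 50 mm and 8.59 degrees, less where a joint would pass 70% of its speed; a pose out of reach is approached as far as the arm can. A call with a gripper value outside its range is refused whole. The fingers move at their own pace and stop on an object; "newtons" is the grip in N (left out, the last holds). Time passes only in rows, so rows that do not move let the fingers close. It gives the time, the measured TCP pose, the force, the opening and the grip force at its end, in the units of the state.
- arm.state(): the state, without advancing time (a new reading comes with each control period).
- cams.grab_frame(name): name is "side" or "top"; returns the picture (400x640x3 uint8, red, green, blue); there is no depth.
- cams.get_calibration(name): a dict with "fovy" (degrees; the focal length in pixels is half the picture's height over the tangent of half this angle, whatever the lens; pixels are square), "cx", "cy" (the principal point, pixels), "distortion" ([k1, k2, p1, p2, k3] as OpenCV has them; the pictures are not rectified), "pose" (4x4, takes a point from camera to world coordinates). Camera axes: x right, y up, looking along -z (the intrinsics and any distortion apply to the point x, -y, -z); pixel columns grow to the right and rows downward; lengths in m; the calibration is good to about 2 mm. A picture is of the moment at which its call begins. get_calibration takes no time and is no camera call.
- ticket.sign_off(): hands the job in; it is judged then, once.
The state is a dict: "time": time; "joints": joint angles; "joint_vel": joint speeds; "effort": joint torques, N m; "position": TCP position; "eef_rot": TCP orientation; "wrist_force": force on the tool from outside, world axes, zero at the start; "wrist_torque": the same for the moment, N m; "opening": finger opening in m; "grasp_force": force on a finger pad.
Only numpy, scipy, OpenCV 4.12 (cv2) and the standard library are available. Lean on these libraries where they do the work, as an engineer would, in place of code of your own. Each camera call takes 0.05 s, during which the arm holds its last target. There are 200 camera calls.

## Working session

There is one attempt and no reset: what is moved stays moved. The work goes in short steps, Python scripts to look and compute and a tool call to move; the robot and the scene stay as the last step left them, time stands still between calls to the robot, and variables do not carry over. Pictures are saved under pics/ and viewed, at most 10 in all, crops included, and the job is handed in when it is done.

Besides the shell and the picture viewer there is one more tool, called after "Emit:" by a JSON object that holds its "name" and its "arguments", one argument or row to a line. drive_tool: Moves the arm, as the interface text tells. Its arguments: {"type":"object","properties":{"increments":{"type":"array"},"newtons":{"type":"number"}},"required":["increments"]}

```bash
mkdir -p pics; cat > h.py <<'E'
import numpy as np, cv2
from workcell import arm, cams, ticket
def K(c):
    f=200/np.tan(np.radians(c["fovy"])/2); return np.array([[f,0,c["cx"]],[0,f,c["cy"]],[0,0,1.]])
def ray(name,uv):
    c=cams.get_calibration(name); P=np.array(c["pose"])
    n=cv2.undistortPoints(np.array([[uv]],float),K(c),np.array(c["distortion"],float))[0,0]
    return P[:3,3],P[:3,:3]@np.array([n[0],-n[1],-1])
def atz(name,uv,z):
    o,d=ray(name,uv); return o+d*(z-o[2])/d[2]
def proj(name,X):
    c=cams.get_calibration(name); P=np.array(c["pose"]); q=(np.atleast_2d(X)-P[:3,3])@P[:3,:3]
    q=q*[1,-1,-1]; return cv2.projectPoints(q,np.zeros(3),np.zeros(3),K(c),np.array(c["distortion"],float))[0][:,0]
def tri(uvs):
    A=np.zeros((3,3));b=np.zeros(3)
    for n,uv in uvs:
        o,d=ray(n,uv); d=d/np.linalg.norm(d); M=np.eye(3)-np.outer(d,d); A+=M;b+=M@o
    return np.linalg.solve(A,b)
def save(n,f,crop=None,s=1):
    im=cams.grab_frame(n)[:,:,::-1]
    if crop: x0,y0,x1,y1=crop; im=im[y0:y1,x0:x1]
    cv2.imwrite("pics/"+f,cv2.resize(im,None,fx=s,fy=s,interpolation=cv2.INTER_CUBIC))
E
python3 - <<'E'
from h import *
for n in("top","side"):
    save(n,n+"0.png",s=1.25); c=cams.get_calibration(n); print(n,c["fovy"],c["distortion"],np.round(c["pose"],3).tolist())
print(arm.state())
E
```

```text
top 55.76192738642308 [-0.06436791  0.          0.          0.          0.        ] [[0.002, 0.98, -0.199, 0.304], [-1.0, 0.002, 0.0, 0.042], [0.001, 0.199, 0.98, 1.15], [0.0, 0.0, 0.0, 1.0]]
side 48.48975391052433 [-0.02321645  0.          0.          0.          0.        ] [[0.859, 0.261, -0.441, 0.066], [-0.512, 0.411, -0.754, -0.769], [-0.016, 0.873, 0.487, 0.622], [0.0, 0.0, 0.0, 1.0]]
{'time': 0.1, 'joints': array([ 1.11537854e+00,  4.91487132e-01,  1.55942848e+00, -2.10617337e-05,
        1.09172089e+00, -1.05612876e-01]), 'joint_vel': array([ 1.01922307e-03,  2.34878204e-04, -1.67518762e-03, -7.64448912e-05,
       -1.34715757e-03, -6.26214733e-04]), 'effort': array([ 1.96743262e-03, -6.13624692e+01, -2.58604252e+01,  6.93046558e-02,
        4.70212055e-02, -5.92590322e-05]), 'position': array([0.21408098, 0.58693532, 0.21411397]), 'eef_rot': array([-1.35516586e-04,  1.74007275e-01,  9.84744229e-01, -5.04106833e-04]), 'wrist_force': array([0.37995613, 0.36747744, 0.40698944]), 'wrist_torque': array([-0.05363945,  0.02864193,  0.03405086]), 'grasp_force': 0.0, 'opening': 0.0954621535827494}
```

View pics/top0.png

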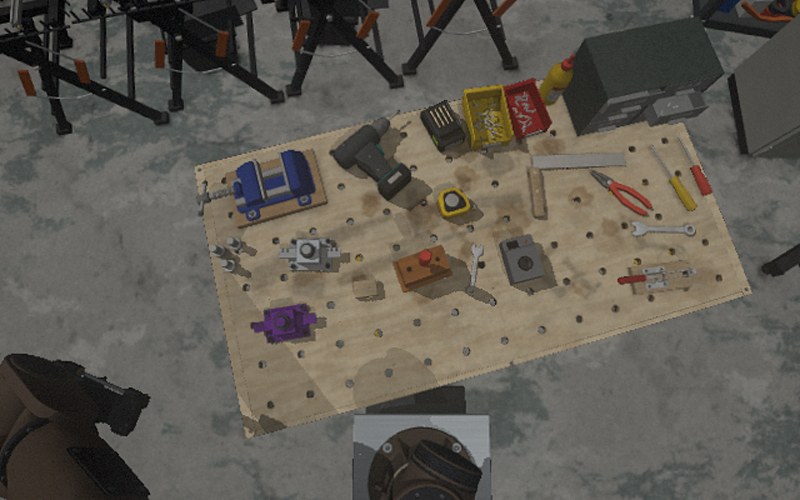

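View pics/side0.png

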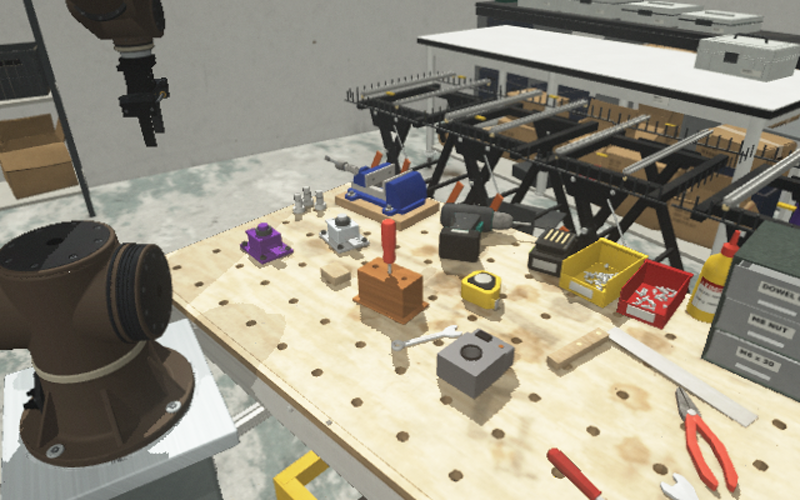

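The pictures show these candidates (800-px pixels):
- **Lock:** the grey lock is at top (308,254) / side (343,232), and a purple look-alike is at top (287,323). The grey one fits, because purple is ruled out.
- **Screwdriver:** the upright red one in the stand is at top (425,257) / side (388,240). The red- and yellow-handled drivers at the right lie flat.
- **Demagnetiser:** the well is at top (524,262) / side (471,352).

I'll confirm these in enlarged crops.

```bash
python3 - <<'E'
from h import *
a=cams.grab_frame("top")[180:260,215:455,::-1]; b=cams.grab_frame("side")[160:330,250:420,::-1]
cv2.imwrite("pics/topc.png",cv2.resize(a,None,fx=3.3333,fy=3.3333,interpolation=cv2.INTER_CUBIC))
cv2.imwrite("pics/sidec.png",cv2.resize(b,None,fx=3.5,fy=3.5,interpolation=cv2.INTER_CUBIC))
E
```

```text
(no output)
```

View pics/topc.png

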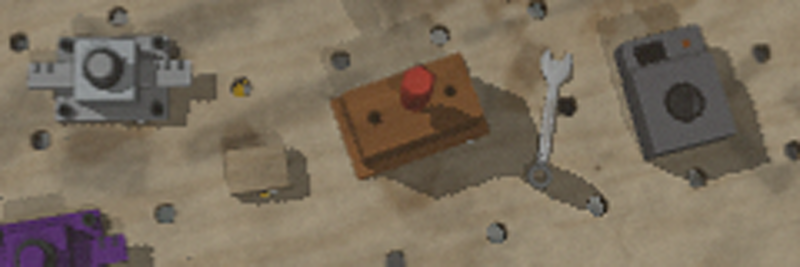

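View pics/sidec.png

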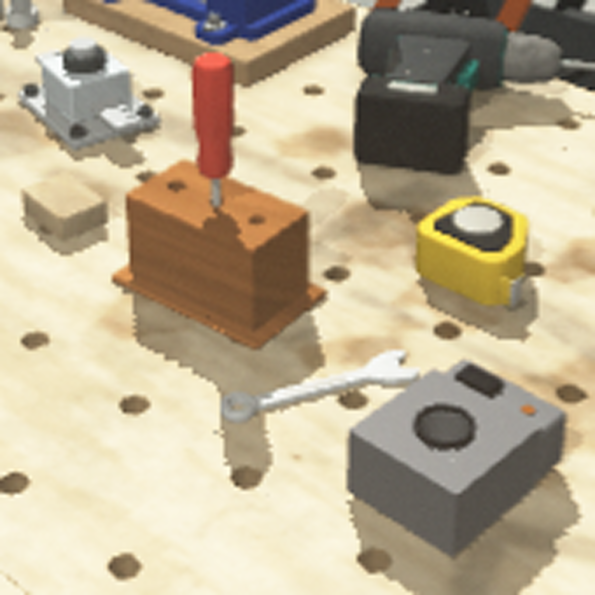

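The crops confirm the identity of all three:
- **Lock:** the plunger is at top-crop (103,66) / side-crop (84,53).
- **Screwdriver:** the red handle is at top-crop (418,88) and spans side-crop (213,60) to (215,172). It stands in the middle hole.
- **Demagnetiser:** the well mouth is at top-crop (685,102) / side-crop (445,427).

The offcut, spanner and tape all sit clear of the handle.

```bash
python3 - <<'E'
from h import *
T=lambda u,v:("top",((u+.5)/3.3333-.5+215,(v+.5)/3.3333-.5+180))
S=lambda u,v:("side",((u+.5)/3.5-.5+250,(v+.5)/3.5-.5+160))
r=lambda x:np.round(x,4)
def both(n,t,s,z): print(n,r(tri([t,s])),r(atz(*t,z)),r(atz(*s,z)))
both("well",T(685,102),S(445,427),.052)
both("plunger",T(103,65),S(84,50),.064)
both("collar",T(103,68),S(84,59),.056)
print("shank@70",r(atz(*S(217,207),.07)),"handletop",r(atz(*S(213,58),.176)))
print("holes",r(atz(*T(375,117),.07)),r(atz(*T(450,91),.07)),r(atz(*S(176,186),.07)),r(atz(*S(257,220),.07)))
c={}
for n in("top","side"):
    im=cams.grab_frame(n).astype(int); m=((im[...,0]>110)&(im[...,1]<80)&(im[...,2]<80)).astype(np.uint8)
    x0,y0,x1,y1=(325,190,355,225) if n=="top" else (295,170,325,215)
    k=np.zeros_like(m);k[y0:y1,x0:x1]=m[y0:y1,x0:x1]
    c[n]=k; ys,xs=np.nonzero(k); print(n,len(xs),xs.min(),xs.max(),ys.min(),ys.max(),xs.mean(),ys.mean())
# silhouette model fit: handle cylinder r14, 82 long, bottom point p (x,y,at z=.135), lean
from scipy.optimize import minimize
a=np.linspace(0,2*np.pi,40)
def sil(p):
    e=0
    ax=np.array([p[2],p[3],1.]);ax/=np.linalg.norm(ax);C=np.array([p[0],p[1],.135])
    ring=np.c_[np.cos(a),np.sin(a),0*a]*.0135
    X=np.vstack([C+ax*h+ring for h in np.linspace(-.041,.041,5)])
    for n,k in c.items():
        u=cv2.convexHull((proj(n,X)+.5-.5).astype(np.float32))[:,0]
        M=np.zeros((400,640),np.uint8)
        # subpixel area moments
        m=cv2.moments(u.reshape(-1,1,2)); cu=np.array([m["m10"],m["m01"]])/m["m00"]
        ys,xs=np.nonzero(k); e+=np.sum((cu-[xs.mean(),ys.mean()])**2)
    return e+ 300*(p[2]**2+p[3]**2)
q=minimize(sil,[.45,0,0,0],method="Nelder-Mead",options=dict(xatol=1e-5,fatol=1e-5,maxiter=2000)); print(r(q.x),q.fun)
E
```

```text
well [ 0.5016 -0.2473  0.0504] [ 0.5012 -0.2468  0.052 ] [ 0.5004 -0.2488  0.052 ]
plunger [0.5318 0.2704 0.0581] [0.5312 0.269  0.064 ] [0.5263 0.2597 0.064 ]
collar [0.5314 0.272  0.0493] [0.5302 0.2705 0.056 ] [0.5258 0.2598 0.056 ]
shank@70 [ 0.4939 -0.0092  0.07  ] handletop [ 0.4983 -0.0012  0.176 ]
holes [0.4843 0.029  0.07  ] [ 0.5074 -0.0364  0.07  ] [0.4837 0.0286 0.07  ] [ 0.508  -0.0369  0.07  ]
top 213 325 354 197 224 338.5962441314554 209.93896713615024
side 308 305 316 178 210 310.61038961038963 193.32142857142858
[ 0.4912 -0.004  -0.0083  0.0038] 7.985799244369549
```

```bash
python3 - <<'E'
from h import *
a=np.linspace(0,2*np.pi,60); ring=np.c_[np.cos(a),np.sin(a),0*a]
def crop(n,x0,y0,x1,y1,s): return cv2.resize(cams.grab_frame(n)[y0:y1,x0:x1,::-1],None,fx=s,fy=s,interpolation=cv2.INTER_CUBIC)
def draw(im,n,X,x0,y0,s,col): cv2.polylines(im,[np.int32((proj(n,X)-[x0,y0]+.5)*s)],False,col,1)
out=[]
for n,b in(("top",(220,180,280,225)),("side",(250,160,310,205)),("top",(310,190,370,235)),("side",(285,170,345,215))):
    im=crop(n,*b,6.6)
    for z,r in((.056,.018),(.064,.0115)): draw(im,n,np.array([.531,.270,z])+ring*r,b[0],b[1],6.6,(0,255,0))
    for z in(.094,.176): draw(im,n,np.array([.496,-.004,z])+ring*.014,b[0],b[1],6.6,(0,255,0))
    out.append(im)
cv2.imwrite("pics/fit.png",np.vstack([np.hstack(out[:2]),np.hstack(out[2:])]))
E
```

```text
(no output)
```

View pics/fit.png

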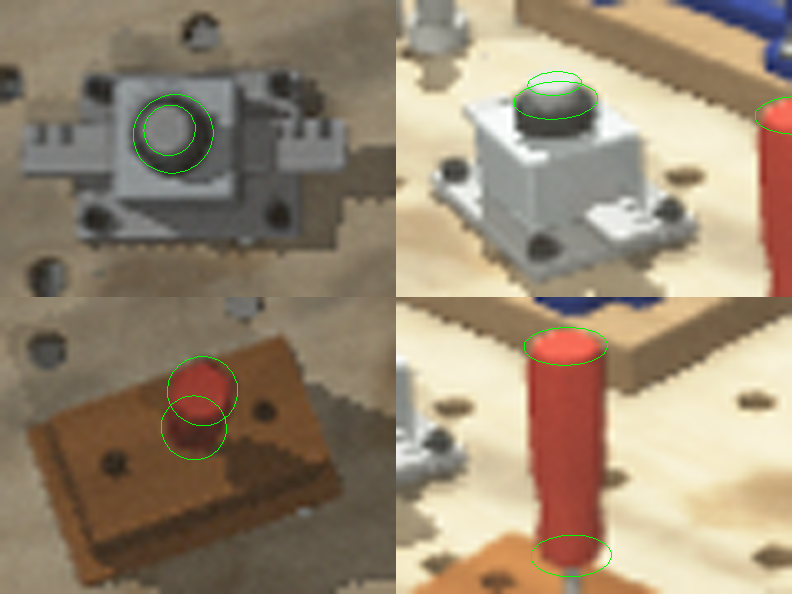

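The projected models fit both views. That gives plunger (0.531, 0.270), well (0.501, -0.247) and handle axis about (0.4955, -0.003). Next I move above the handle.

Emit:
{"name": "drive_tool", "arguments": {
  "increments": [
    [[0.018,-0.037,0],0,100],
    [[0.018,-0.037,0],0,100],
    [[0.018,-0.037,0],0,100],
    [[0.018,-0.037,0],0,100],
    [[0.018,-0.037,0],0,100],
    [[0.018,-0.037,0],0,100],
    [[0.018,-0.037,0],0,100],
    [[0.018,-0.037,0],0,100],
    [[0.018,-0.037,0],0,100],
    [[0.018,-0.037,0],0,100],
    [[0.018,-0.037,0],0,100],
    [[0.018,-0.037,0],0,100],
    [[0.018,-0.037,0],0,100],
    [[0.018,-0.037,0],0,100],
    [[0.018,-0.037,0],0,100],
    [[0.0115,-0.035,0],0,100],
    [[0,0,0],0,100],
    [[0,0,0],0,100]
  ],
  "newtons": 40
}}

```text
time: 2.3
position: [0.4956, -0.0033, 0.2145]
eef_rot: [-0.0, 0.175, 0.985, 0.0]
wrist_force: [0.7, -0.5, -0.3]
opening: 0.095
grasp_force: 0.0
```

Emit:
{"name": "drive_tool", "arguments": {
  "increments": [
    [[0,0,-0.02],0,100],
    [[0,0,-0.02],0,100],
    [[0,0,-0.02],0,100],
    [[0,0,-0.02],0,100],
    [[0,0,-0.018],0,100],
    [[0,0,0],0,100]
  ]
}}

```text
time: 2.9
position: [0.4944, -0.0015, 0.1152]
eef_rot: [-0.002, 0.173, 0.985, 0.0]
wrist_force: [-0.0, 1.4, -0.1]
opening: 0.0951
grasp_force: 0.0
```

```bash
python3 - <<'E'
from h import *
a=cams.grab_frame("top")[170:260,270:410,::-1]; b=cams.grab_frame("side")[120:260,240:380,::-1]
a=cv2.resize(a,(622,400));b=cv2.resize(b,(400,400)); 
cv2.imwrite("pics/grasp.png",np.hstack([a[:,120:500],b]))
E
```

```text
(no output)
```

View pics/grasp.png

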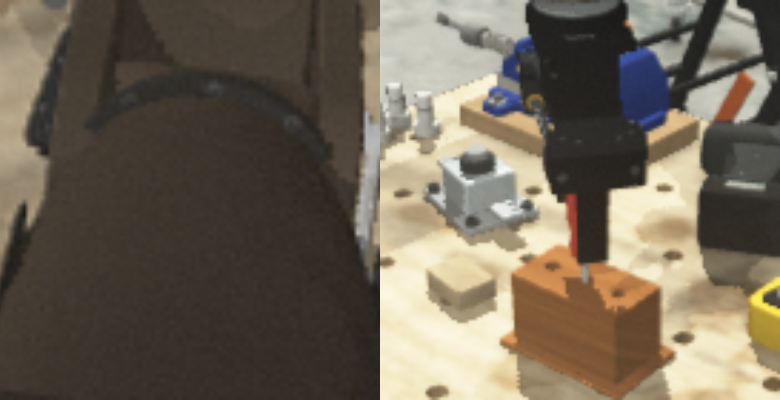

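The right half (side view) shows the near finger in front of the red handle at (590,220), with the handle between the fingers. The top view is blocked by the arm. I close the gripper.

Emit:
{"name": "drive_tool", "arguments": {
  "increments": [
    [[0,0,0],0,40],
    [[0,0,0],0,40],
    [[0,0,0],0,20],
    [[0,0,0],0,0],
    [[0,0,0],0,0],
    [[0,0,0],0,0],
    [[0,0,0],0,0],
    [[0,0,0],0,0],
    [[0,0,0],0,0],
    [[0,0,0],0,0]
  ]
}}

```text
time: 4.0
position: [0.4956, -0.0028, 0.1166]
eef_rot: [-0.0, 0.174, 0.985, 0.0]
wrist_force: [-0.1, -0.2, -0.4]
opening: 0.0262
grasp_force: 40.0
```

Emit:
{"name": "drive_tool", "arguments": {
  "increments": [
    [[0,0,0.01],0,0],
    [[0,0,0.015],0,0],
    [[0,0,0.015],0,0],
    [[0,0,0.015],0,0],
    [[0,0,0.02],0,0],
    [[0,0,0.02],0,0],
    [[0,0,0.015],0,0],
    [[0,0,0],0,0],
    [[0,0,0],0,0]
  ]
}}

```text
time: 4.9
position: [0.4955, -0.0028, 0.2267]
eef_rot: [0.0, 0.174, 0.985, 0.0]
wrist_force: [0.2, 0.3, -0.7]
opening: 0.0261
grasp_force: 40.0
```

```bash
python3 - <<'E'
from h import *
im=cams.grab_frame("side"); p=arm.state()["position"]; print(p)
g=proj("side",np.array([p+[0,0,z] for z in(.019,-.02,-.05,-.08,-.110)])); print(g)
b=(270,100,370,260); s=3.6
c=cv2.resize(im[b[1]:b[3],b[0]:b[2],::-1],None,fx=s,fy=s,interpolation=cv2.INTER_CUBIC)
d=c.copy()
for q in g: cv2.circle(d,tuple(int(v) for v in (q-[b[0],b[1]]+.5)*s),3,(0,255,0),1)
cv2.imwrite("pics/held.png",np.hstack([c,d]))
E
```

```text
[ 0.49532176 -0.00276499  0.22619603]
[[308.93757635 147.98925416]
 [309.37820467 164.4806471 ]
 [309.70597361 176.73694035]
 [310.0244402  188.63634008]
 [310.33396397 200.19307031]]
```

View pics/held.png

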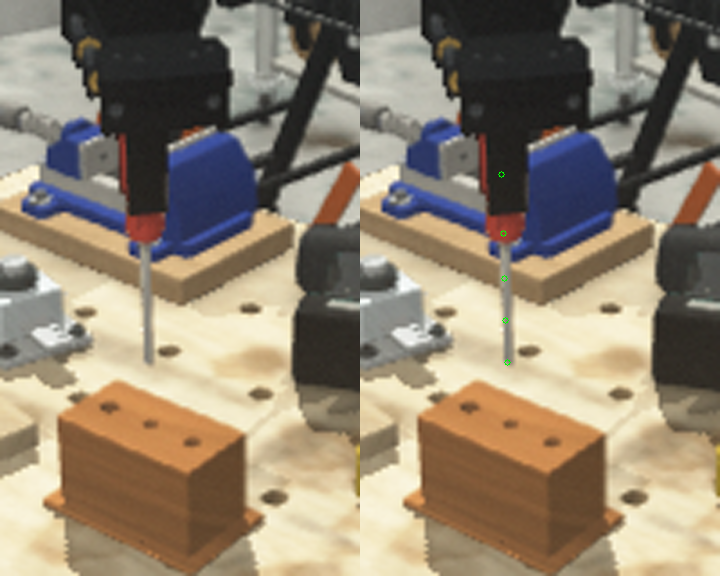

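The screwdriver is held upright. The tip at (148,362) matches the point predicted 110 mm below the TCP. Now I go over the well and dip.

Emit:
{"name": "drive_tool", "arguments": {
  "increments": [
    [[0,-0.02,0],0,0],
    [[0.0005,-0.03,0],0,0],
    [[0.001,-0.035,0],0,0],
    [[0.001,-0.035,0],0,0],
    [[0.001,-0.035,0],0,0],
    [[0.001,-0.035,0],0,0],
    [[0.001,-0.03,0],0,0],
    [[0,-0.02,0],0,0],
    [[0,-0.005,0],0,0],
    [[0,0,0],0,0],
    [[0,0,0],0,0],
    [[0,0,-0.015],0,0],
    [[0,0,-0.015],0,0],
    [[0,0,-0.015],0,0],
    [[0,0,0],0,0],
    [[0,0,0],0,0]
  ]
}}

```text
time: 6.55
position: [0.5014, -0.2471, 0.182]
eef_rot: [-0.0, 0.174, 0.985, 0.0]
wrist_force: [0.1, -0.3, -0.0]
opening: 0.0259
grasp_force: 40.0
```

```bash
python3 - <<'E'
from h import *
im=cams.grab_frame("side"); p=arm.state()["position"]; print(p)
b=(320,140,440,330); s=3.1
c=cv2.resize(im[b[1]:b[3],b[0]:b[2],::-1],None,fx=s,fy=s,interpolation=cv2.INTER_CUBIC)
for X in(p-[0,0,.11],np.array([.501,-.2475,.052])): cv2.circle(c,tuple(int(v) for v in (proj("side",X)[0]-[b[0],b[1]]+.5)*s),3,(0,255,0),1)
cv2.imwrite("pics/dip.png",c)
E
```

```text
[ 0.5015321  -0.2473572   0.18239775]
```

View pics/dip.png

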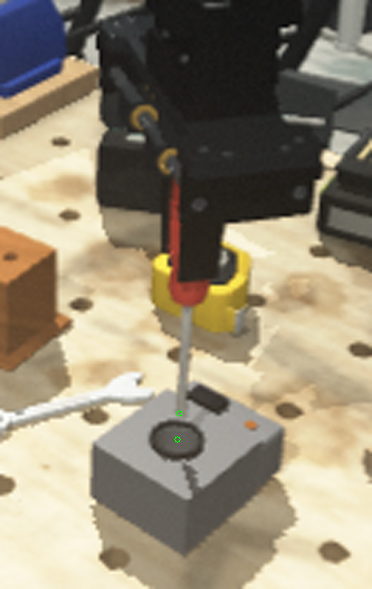

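The tip at (180,410) is where I predicted and hangs over the well centre at (177,438). I lower it 43 mm, hold, then lift out and clear.

Emit:
{"name": "drive_tool", "arguments": {
  "increments": [
    [[0,0,-0.01],0,0],
    [[0,0,-0.01],0,0],
    [[0,0,-0.01],0,0],
    [[0,0,-0.008],0,0],
    [[0,0,-0.005],0,0],
    [[0,0,0],0,0],
    [[0,0,0],0,0],
    [[0,0,0],0,0],
    [[0,0,0],0,0],
    [[0,0,0],0,0]
  ]
}}

```text
time: 7.6
position: [0.5013, -0.2479, 0.1389]
eef_rot: [0.0, 0.174, 0.985, -0.0]
wrist_force: [-0.6, 0.1, -0.6]
opening: 0.0261
grasp_force: 40.0
```

Emit:
{"name": "drive_tool", "arguments": {
  "increments": [
    [[0,0,0.01],0,0],
    [[0,0,0.015],0,0],
    [[0,0,0.015],0,0],
    [[0,0,0.015],0,0],
    [[0,0,0.015],0,0],
    [[0,0,0.02],0,0],
    [[0,0,0.02],0,0],
    [[0,0,0],0,0],
    [[0,0,0],0,0]
  ]
}}

```text
time: 8.5
position: [0.5011, -0.2478, 0.2489]
eef_rot: [0.0, 0.174, 0.985, -0.0]
wrist_force: [-0.1, -0.5, -1.0]
opening: 0.0263
grasp_force: 40.0
```

Emit:
{"name": "drive_tool", "arguments": {
  "increments": [
    [[0.001,0.02,0],0,0],
    [[0.002,0.035,0],0,0],
    [[0.002,0.035,0],0,0],
    [[0.002,0.035,0],0,0],
    [[0.002,0.035,0],0,0],
    [[0.002,0.035,0],0,0],
    [[0.002,0.035,0],0,0],
    [[0.002,0.035,0],0,0],
    [[0.002,0.035,0],0,0],
    [[0.002,0.035,0],0,0],
    [[0.002,0.035,0],0,0],
    [[0.002,0.035,0],0,0],
    [[0.002,0.035,0],0,0],
    [[0.002,0.035,0],0,0],
    [[0.002,0.03,0],0,0],
    [[0.001,0.013,0],0,0],
    [[0,0,0],0,0],
    [[0,0,0],0,0]
  ],
  "newtons": 60
}}

```text
time: 10.3
position: [0.5309, 0.2694, 0.248]
eef_rot: [-0.0, 0.174, 0.985, -0.0]
wrist_force: [0.2, 0.8, -1.3]
opening: 0.0256
grasp_force: 60.0
```

Emit:
{"name": "drive_tool", "arguments": {
  "increments": [
    [[0,0,-0.015],0,0],
    [[0,0,-0.015],0,0],
    [[0,0,-0.015],0,0],
    [[0,0,-0.012],0,0],
    [[0,0,-0.006],0,0],
    [[0,0,0],0,0],
    [[0,0,0],0,0],
    [[0,0,0],0,0]
  ]
}}

```text
time: 11.1
position: [0.5314, 0.2702, 0.1863]
eef_rot: [0.0, 0.174, 0.985, 0.0]
wrist_force: [0.7, -0.1, -1.3]
opening: 0.0259
grasp_force: 60.0
```

```bash
python3 - <<'E'
from h import *
im=cams.grab_frame("side"); t=cams.grab_frame("top"); p=arm.state()["position"]; print(p)
o=[]
for n,i,b in(("side",im,(230,100,310,205)),("top",t,(205,150,285,255))):
    s=5; c=cv2.resize(i[b[1]:b[3],b[0]:b[2],::-1],None,fx=s,fy=s,interpolation=cv2.INTER_CUBIC)
    for X in(p-[0,0,.11],np.array([.531,.270,.064])): cv2.circle(c,tuple(int(v) for v in (proj(n,X)[0]-[b[0],b[1]]+.5)*s),3,(0,255,0),1)
    o.append(c)
cv2.imwrite("pics/lock.png",np.hstack(o))
E
```

```text
[0.53132855 0.27026205 0.18620872]
```

View pics/lock.png

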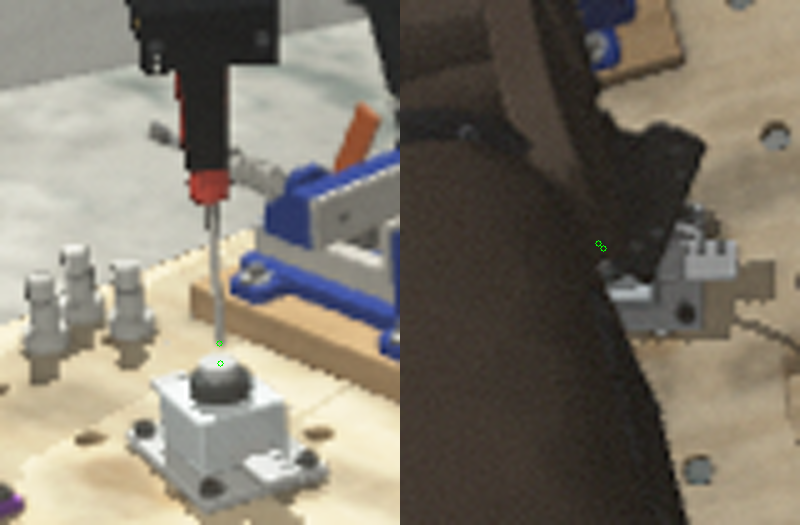

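The tip at (219,340) is directly above the plunger top at (218,360), with a gap of about 12 mm. I approach gently and watch the wrist force.

Emit:
{"name": "drive_tool", "arguments": {
  "increments": [
    [[0,0,-0.003],0,0],
    [[0,0,-0.003],0,0],
    [[0,0,-0.002],0,0],
    [[0,0,0],0,0],
    [[0,0,0],0,0]
  ]
}}

```text
time: 11.7
position: [0.5312, 0.2702, 0.1776]
eef_rot: [-0.0, 0.174, 0.985, -0.0]
wrist_force: [0.5, 0.5, -1.5]
opening: 0.0256
grasp_force: 60.0
```

Emit:
{"name": "drive_tool", "arguments": {
  "increments": [
    [[0,0,-0.001],0,0],
    [[0,0,-0.001],0,0],
    [[0,0,0],0,0],
    [[0,0,0],0,0]
  ]
}}

```text
time: 12.1
position: [0.5312, 0.2702, 0.1756]
eef_rot: [-0.0, 0.174, 0.985, 0.0]
wrist_force: [0.1, 0.2, -1.8]
opening: 0.0258
grasp_force: 60.0
```

Emit:
{"name": "drive_tool", "arguments": {
  "increments": [
    [[0,0,-0.001],0,0],
    [[0,0,-0.001],0,0],
    [[0,0,0],0,0],
    [[0,0,0],0,0]
  ]
}}

```text
time: 12.5
position: [0.5313, 0.2702, 0.1739]
eef_rot: [0.0, 0.174, 0.985, 0.0]
wrist_force: [-0.2, 0.1, 1.8]
opening: 0.0257
grasp_force: 60.0
```

Emit:
{"name": "drive_tool", "arguments": {
  "increments": [
    [[0,0,-0.001],0,0],
    [[0,0,-0.001],0,0],
    [[0,0,0],0,0],
    [[0,0,0],0,0]
  ]
}}

```text
time: 12.9
position: [0.5312, 0.2702, 0.1717]
eef_rot: [0.0, 0.174, 0.985, 0.0]
wrist_force: [-0.5, -0.3, 3.7]
opening: 0.0256
grasp_force: 60.0
```

Contact came at TCP z ≈ 0.174, as predicted for a 0.064 plunger top. Flush is therefore at TCP z ≈ 0.166.

Emit:
{"name": "drive_tool", "arguments": {
  "increments": [
    [[0,0,-0.001],0,0],
    [[0,0,-0.001],0,0],
    [[0,0,-0.001],0,0],
    [[0,0,-0.001],0,0],
    [[0,0,0],0,0],
    [[0,0,0],0,0],
    [[0,0,0],0,0]
  ]
}}

```text
time: 13.6
position: [0.5313, 0.2702, 0.1678]
eef_rot: [0.0, 0.174, 0.985, 0.0]
wrist_force: [-0.6, -0.0, 5.7]
opening: 0.0256
grasp_force: 60.0
```

Emit:
{"name": "drive_tool", "arguments": {
  "increments": [
    [[0,0,-0.001],0,0],
    [[0,0,-0.0005],0,0],
    [[0,0,0],0,0],
    [[0,0,0],0,0],
    [[0,0,0],0,0]
  ]
}}

```text
time: 14.1
position: [0.5313, 0.2702, 0.1664]
eef_rot: [0.0, 0.174, 0.985, 0.0]
wrist_force: [-0.7, 0.3, 7.2]
opening: 0.0257
grasp_force: 60.0
```

```bash
python3 - <<'E'
from h import *
F=[];Z=[]
for i in range(8):
    im=cams.grab_frame("side"); s=arm.state(); F.append(s["wrist_force"]); Z.append(s["position"])
print(np.mean(F,0),np.mean(Z,0),np.std(F,0))
b=(235,110,305,200)
cv2.imwrite("pics/press.png",cv2.resize(im[b[1]:b[3],b[0]:b[2],::-1],None,fx=6.5,fy=6.5,interpolation=cv2.INTER_CUBIC))
E
```

```text
[-0.10020933 -0.31911501  6.35055937] [0.53133061 0.27021382 0.16641938] [0.41278023 0.69006565 0.57480297]
```

View pics/press.png

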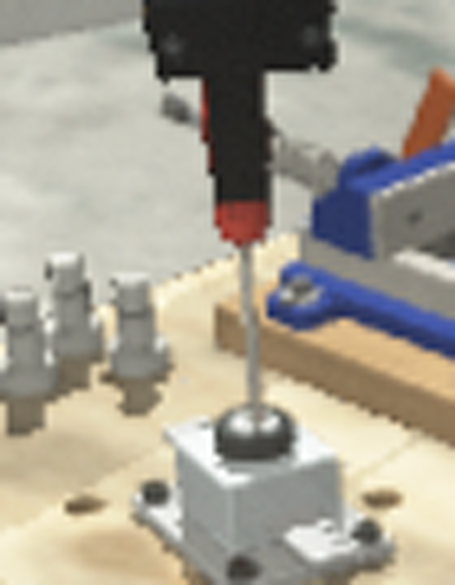

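The tip is centred on the plunger at (257,415), and the plunger top is level with the collar. The net force is about 7.8 N, which matches about 8 mm of travel. I hand in.

```bash
python3 -c "
from workcell import ticket; print(ticket.sign_off())"
```

```text
the job is handed in; nothing more can be done
None
```

I dipped the screwdriver about 23 mm into the demagnetiser well and lifted it out, and it now holds the grey lock's plunger about 8 mm down, flush with the collar. The job is handed in at about 15 s (limit 58 s); the sign-off returned no verdict, and I didn't re-check the offcut, spanner or tape in a final picture.

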